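Lock the camera down on the cart with the T-key

TASK

Lock the camera to its mount with the red T-handled key: take the key from its stand, put it in the lock beside the camera and, pressing lightly, turn it until it drops fully home in the slot. Then turn it clockwise to its stop, so that the orange bolt is fully out over the camera's foot, and leave the key standing in the lock. Do not disturb the lens, the battery or the tape roll.

Things in the scene. Friction and masses are not known exactly. Their poses are not given: they have to be found in the camera images.
- key_grip (a point): Centre of the red T-bar of the loose key: bar 100 mm long along this point's x, 14 mm thick along y, 22 mm tall; z up when the key is upright. Key 108 mm tall, 0.15 to 0.3 kg, the same after a half turn. At the start it stands in its stand, hanging by its flange, at a varying yaw. Flange: round, 48 mm wide, underside 51 mm below this point; 18 mm neck between flange and bar.
- key: The same key; origin at the tip of its foot, 97 mm below key_grip, same axes. From the tip up: round pilot pin, 14 mm wide, tapered to 8 mm over its last 5 mm; from 14 mm up two flat wings, together a bar 32 mm across along x (same direction as the T-bar) and 7 mm thick along y; flange underside at 46 mm. Lift the key 60 mm or more to clear its stand.
- stand_top (a point): Centre of the top face of the fixed black key stand, a 75 x 75 x 60 mm block with a 40 mm round hole through it. The key's flange rests on this face.
- lock_mouth (a point): Centre of the top rim of the lock's round black collar (bore 40 mm, outside 55 mm, 80 mm above the table), on the lock's vertical axis; z up. Collar on an aluminium tower 60 x 60 mm. The camera, up to 150 mm tall, stands on the same fixed mount towards this frame's -y, its near face at y = -110 mm. Key fully home: flange on the rim, key_grip 51 mm above this point.
- core_face (a point): Point on the lock axis, 18 mm below lock_mouth, on the flat top of the brass core; axes as lock_mouth, they do NOT turn with the core. The core has a central hole 16 mm wide for the pilot and a slot across it, 35 x 9.5 mm, for the wings. Wings resting on this face: key_grip 65 mm above lock_mouth; wings in line with the slot within about 4 degrees: the key can drop 14 mm, home.
- core_foot (a point): Point on the lock axis 38 mm below lock_mouth, underside of the core; axes as lock_mouth. Turned clockwise (from above) the core reaches a stop; 0.3 N m of friction also holds it under a light push (over 20 N may drag it). At the stop slot and T-bar lie along the y axis here; at the start the slot is 1.2 to 2.3 rad counter-clockwise of that, unknown. 0.08 rad of play. Turning it drives the orange bolt out.
- lens_center (a point): Bystander: centre of a black spare lens standing upright, 76 mm in diameter, 88 mm tall, loose.
- battery_center (a point): Bystander: centre of a dark grey battery block, 100 x 75 x 50 mm, loose.
- tape_center (a point): Bystander: centre of a yellow tape roll lying flat, 104 mm in diameter, 48 mm tall, loose.

How it is judged:
By the outcome, as a careful person would: the job done as asked, in the order asked, and still so for the second after the job is handed in, with the robot touching nothing.
It also fails if it takes over 64 s, if anything falls off the work surface, if the arm or the gripper's body presses on something with over 40 N, if the wrist force passes 120 N, or if a joint passes its speed limit or range.

ROBOT

A 6-joint arm with a two-finger parallel gripper is mounted at the origin on the work surface. World frame = base frame: x ahead of the robot, y to its left, z up, the work surface at z = 0. Lengths are in m, angles in degrees, forces in N, time in s.
With the tool pointing down it reaches from about 0.4 to 0.825 m from the base axis. Payload 7 kg.
Tool frame: the origin (TCP) lies on the centre line of the jaws, within the pads' length; the fingertips stand 17 mm ahead of it and the grasp point (between the pads) lies 2 mm behind it; y points along the fingers, z is the direction in which the jaws open and shut, and the axes are right-handed (so a half turn about y gives the same grasp; the last joint's range is limited). The gripper opens to 88 mm and grips with 3 to 60 N. Pads are 19 mm wide; open, the fingers measure 130 mm over their backs; the gripper's body (78 mm by 193 mm) begins 47 mm behind the grasp point.
Start: joints at [-48.352, 20.546, 0.682, 0, -70.136, -16.507], TCP at [0.287, -0.611, 0.244] pointing down, gripper open.
Joint ranges: [-176.03, 176.03], [-82.01, 121.73], [-58.28, 71.71], [-173.87, 95.51], [-174.79, -0.11], [-173.66, 173.66]. Speed limits (degrees/s): [136.94, 136.94, 172.46, 180, 180, 180].

INTERFACE

Orientations are given as [roll, pitch, yaw] about the fixed x, y, z axes, in that order (R = Rz(yaw) Ry(pitch) Rx(roll)).
In Python, from plant import r, capture, camera_info gives the robot as it stands. The module is installed in compiled form; this text tells all that it offers.
- The arm moves only by the tool apply_moves, never from a script. Its argument "deltas" is a list of rows, each an object of numbers: "tx", "ty", "tz": the shift along the tool's x, y, z in m; "turn": the turn about the tool's y in rad; "gripper": the finger opening in m, from 0 to 0.0876. A call has 1 to 5 rows; each row is the pose to reach, as a shift and turn from the pose commanded when the call began, along the tool's axes at that moment; what a row does not reach only later rows make up. A row lasts 1/10 s, in which the tool goes at most 50 mm and 8.59 degrees, less where a joint would pass 70% of its speed; a pose out of reach is approached as far as the arm can. A call with a gripper value outside its range is refused whole. The fingers move at their own pace and stop on an object; "newtons" is the grip in N (left out, the last holds). Time passes only in rows, so rows that repeat a pose let the fingers close. It gives the time, the measured TCP pose, the force and the opening at its end, in the units of the state.
- r.get_state(): the state, without advancing time (a new reading comes with each control period).
- capture(name): name is "scene" or "side" or "wrist"; returns (picture, depth): 400x640x3 uint8, red, green, blue; 400x640 float32, m along the optical axis (not along the pixel's ray), 0 where there is no reading.
- camera_info(name): a dict with "K" (3x3 intrinsics, pixels), "k1" (the pictures are not rectified: a ray, as slopes to the right and down, at radius r is drawn at 1 + k1 r^2 times it, then the intrinsics apply), "eye" and "orientation" of the camera in the world; the wrist camera has in their place "tool_from_camera" (4x4, takes a point from camera to tool coordinates, whose origin is the TCP and whose axes are the tool frame's). Camera axes: x right, y up, looking along -z (the intrinsics and any distortion apply to the point x, -y, -z); pixel columns grow to the right and rows downward; lengths in m; the calibration is good to about 2 mm. A picture is of the moment at which its call begins: read the wrist's pose just before it. camera_info takes no time and is no camera call.
- r.close_job(): hands the job in, once; it reports no verdict.
The state is a dict: "time_s": time; "joints": joint angles; "qd": joint speeds; "joint_torque": joint torques, N m; "tcp_pos": TCP position; "eef_rot": TCP orientation; "contact_force": force on the tool from outside, world axes, zero at the start; "moment": the same for the moment, N m; "gripper_width": finger opening in m.
Only numpy, scipy, OpenCV 4.12 (cv2) and the standard library are available. Lean on these libraries where they do the work, as an engineer would, in place of code of your own. Each camera call takes 0.05 s, during which the arm holds its last target.

## Working session

There is one attempt and no reset: what is moved stays moved. The work goes in short steps, Python scripts to look and compute and a tool call to move; the robot and the scene stay as the last step left them, time stands still between calls to the robot, and variables do not carry over. Pictures are saved under pics/ and viewed, and the job is handed in when it is done.

Besides the shell and the picture viewer there is one more tool, called by a JSON object that holds its "name" and its "arguments". apply_moves: Moves the arm, as the interface text tells. Its arguments: {"type":"object","properties":{"deltas":{"type":"array","items":{"type":"object","properties":{"tx":{"type":"number"},"ty":{"type":"number"},"tz":{"type":"number"},"turn":{"type":"number"},"gripper":{"type":"number"}}}},"newtons":{"type":"number"}},"required":["deltas"]}

```bash
mkdir -p pics
cat > h.py <<'E'
import numpy as np, cv2
from plant import r, capture, camera_info
from scipy.spatial.transform import Rotation as R
def save(n,im): cv2.imwrite('pics/'+n+'.png',cv2.cvtColor(im,cv2.COLOR_RGB2BGR))
def rot(rpy): return R.from_euler('xyz',rpy,degrees=True).as_matrix()
def campose(name,st=None):
    ci=camera_info(name)
    if name=='wrist':
        T=np.eye(4);T[:3,:3]=rot(st['eef_rot']);T[:3,3]=st['tcp_pos']
        M=T@np.array(ci['tool_from_camera']);return ci,M[:3,:3],M[:3,3]
    o=np.array(ci['orientation'],float)
    Rm=o if o.shape==(3,3) else rot(o)
    return ci,Rm,np.array(ci['eye'])
def rays(name,px,st=None):
    ci,Rm,eye=campose(name,st);K=np.array(ci['K'],float);k=ci['k1']
    px=np.atleast_2d(np.array(px,float))
    u=cv2.undistortPoints(px.reshape(-1,1,2),K,np.array([k,0,0,0.])).reshape(-1,2)
    d=np.c_[u[:,0],-u[:,1],-np.ones(len(u))]
    return eye,d@Rm.T
def plane(name,px,z,st=None):
    e,d=rays(name,px,st);return e+d*((z-e[2])/d[:,2])[:,None]
def bydepth(name,px,depth,st=None):
    px=np.atleast_2d(px).astype(int);e,d=rays(name,px,st)
    return e+d*depth[px[:,1],px[:,0]][:,None]
E
python3 - <<'E'
from h import *
s=r.get_state();print(s)
for n in ['scene','side','wrist']:
    s=r.get_state()
    im,d=capture(n);save(n+'0',im);np.savez('c_'+n+'0.npz',im=im,d=d);print(n,camera_info(n))
E
```

```text
{'time_s': 0.0, 'joints': array([-4.83504628e+01,  2.05927184e+01,  6.34791293e-01, -1.99229273e-02,
       -7.01353590e+01, -1.65092824e+01]), 'qd': array([ 0.00913298,  0.04847989,  0.06979077, -0.10031849, -0.01755439,
        0.02951883]), 'joint_torque': array([-6.93799320e-04, -5.82724464e+01,  2.93061680e+01,  6.99759990e+00,
        6.99918033e-03, -1.43747975e-04]), 'tcp_pos': array([ 0.28657872, -0.61064873,  0.24261652]), 'eef_rot': array([-8.99052372e+01,  8.55505635e-03,  2.51334768e+01]), 'contact_force': array([0.70720252, 0.31229   , 0.52029187]), 'moment': array([-0.06055224, -0.00987861,  0.05003672]), 'gripper_width': 0.08768466917209368}
scene {'K': array([[481.85391232,   0.        , 326.48760564],
       [  0.        , 481.85391232, 202.98270556],
       [  0.        ,   0.        ,   1.        ]]), 'k1': -0.07797189299516362, 'eye': array([0.8755526 , 0.60780919, 0.804747  ]), 'orientation': array([ 39.07563773,  -0.34563243, 144.52945579])}
side {'K': array([[388.71006104,   0.        , 321.07511193],
       [  0.        , 388.71006104, 201.19094608],
       [  0.        ,   0.        ,   1.        ]]), 'k1': -0.05536238911537859, 'eye': array([0.25624043, 0.64413416, 0.5317816 ]), 'orientation': array([  52.39872864,    0.23724529, -153.47658366])}
wrist {'K': array([[358.33562974,   0.        , 324.04212587],
       [  0.        , 358.33562974, 198.19794558],
       [  0.        ,   0.        ,   1.        ]]), 'k1': -0.04145669882146621, 'tool_from_camera': array([[ 5.69206082e-05, -9.69183200e-01, -2.46341069e-01,
        -6.65294526e-02],
       [-3.44521951e-05,  2.46341067e-01, -9.69183201e-01,
        -1.42013070e-01],
       [ 9.99999998e-01,  6.36534879e-05, -1.93686053e-05,
         2.74092339e-04],
       [ 0.00000000e+00,  0.00000000e+00,  0.00000000e+00,
         1.00000000e+00]])}
```

View pics/scene0.png

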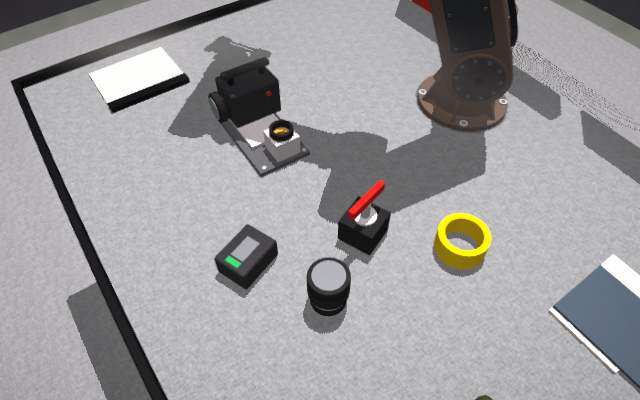

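View pics/side0.png

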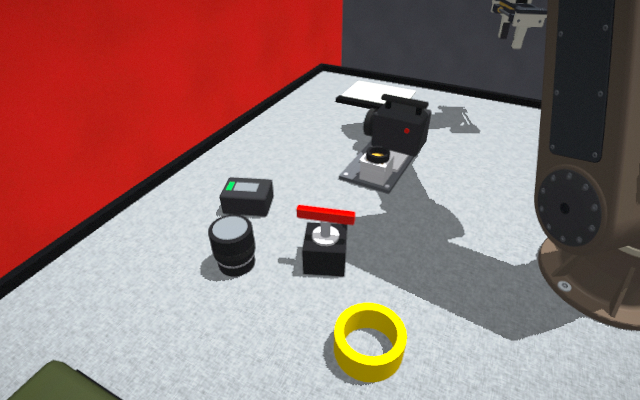

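View pics/wrist0.png

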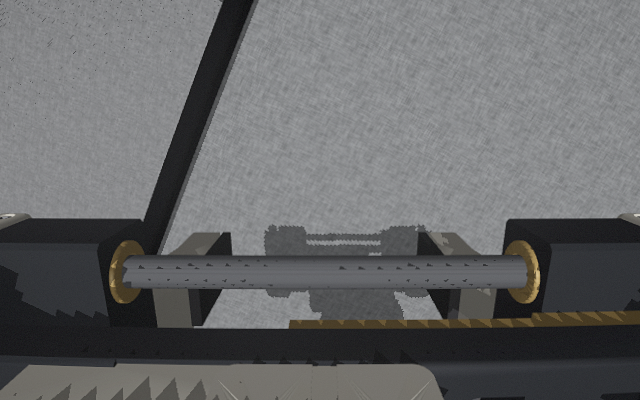

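The scene view shows the red bar at about (367,198) on its stand and the lock collar at (281,130), with the camera behind it at (248,95). The lens, battery and tape are at (328,285), (246,256) and (462,240). Next I measure positions.

Run:
```python
from h import *
for n in ['scene','side']:
    f=np.load(f'c_{n}0.npz');im,d=f['im'].astype(int),f['d']
    m=((im[...,0]>150)&(im[...,1]<60)&(im[...,2]<60)).astype(np.uint8)
    nc,l,st,c=cv2.connectedComponentsWithStats(m)
    tgt=(367,198) if n=='scene' else (326,214)
    for i in range(1,nc):
        x,y,w,h,a=st[i]
        if x<=tgt[0]<=x+w and y<=tgt[1]<=y+h and a<3000:
            ys,xs=np.where(l==i);P=bydepth(n,np.c_[xs,ys],d)
            t=P[P[:,2]>0.1195]; 
            print(n,a,P.min(0),P.max(0),'top',len(t))
            rect=cv2.minAreaRect((t[:,:2]*1000).astype(np.float32));print(rect)
    crop=im[90:185,210:330] if n=='scene' else im[80:200,330:440]
    save('crop_'+n,cv2.resize(crop.astype(np.uint8),None,fx=5,fy=5,interpolation=cv2.INTER_NEAREST))
```

```text
scene 309 [0.43289364 0.17226971 0.11646506] [0.8755526  0.60780919 0.804747  ] top 282
((672.0781860351562, 373.3351745605469), (618.4228515625, 55.43119430541992), 43.92694091796875)
side 324 [0.25624043 0.17256491 0.10721474] [0.52515785 0.64413416 0.5317816 ] top 295
((351.6752014160156, 396.1094665527344), (94.19306945800781, 523.090576171875), 31.25358009338379)
```

View pics/crop_scene.png

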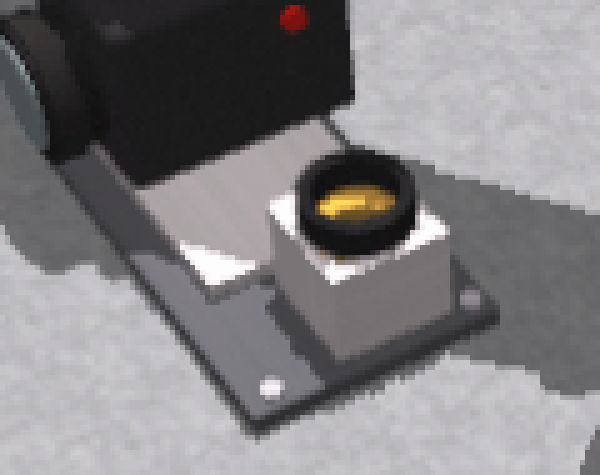

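View pics/crop_side.png

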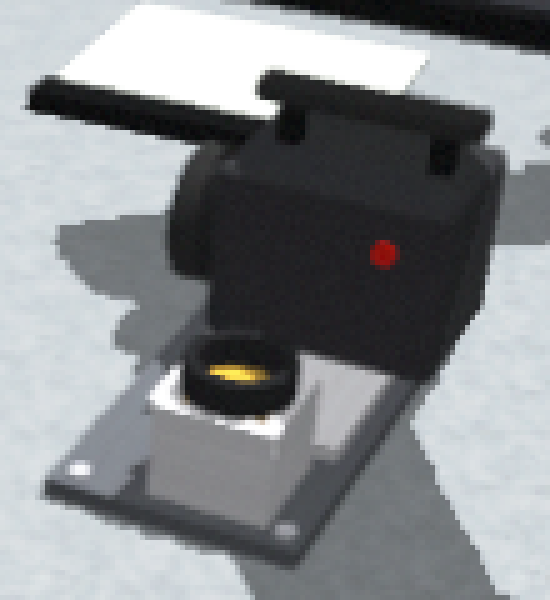

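Run:
```python
from h import *
for n in ['scene','side']:
    f=np.load(f'c_{n}0.npz');im,d=f['im'].astype(int),f['d']
    m=((im[...,0]>150)&(im[...,1]<60)&(im[...,2]<60)&(d>0)).astype(np.uint8)
    nc,l,st,c=cv2.connectedComponentsWithStats(m)
    ys,xs=np.where((m>0));P=bydepth(n,np.c_[xs,ys],d)
    k=(P[:,2]>0.1)&(P[:,2]<0.13)&(np.hypot(P[:,0]-.48,P[:,1]-.22)<.15)
    t=P[k&(P[:,2]>.119)]
    print(n,k.sum(),len(t),P[k].min(0),P[k].max(0))
    print(cv2.minAreaRect((t[:,:2]*1000).astype(np.float32)))
    # by plane
    print(cv2.minAreaRect((plane(n,np.c_[xs,ys][k&(P[:,2]>.119)],.122)[:,:2]*1000).astype(np.float32)))
    # lock: black rim
    blk=(im.max(2)<70)
    win=np.zeros_like(blk)
    if n=='scene': win[118:143,266:298]=1
    else: win[144:166,364:394]=1
    ys,xs=np.where(blk&win&(d>0));P=bydepth(n,np.c_[xs,ys],d)
    k=(P[:,2]>.073)&(P[:,2]<.09); Q=P[k];print('rim',k.sum(),np.median(Q[:,2]))
    Q=Q[Q[:,2]>.0775]
    A=np.c_[2*Q[:,:2],np.ones(len(Q))];s=np.linalg.lstsq(A,(Q[:,:2]**2).sum(1),rcond=None)[0];print(s[:2],np.sqrt(s[2]+s[0]**2+s[1]**2))
    print(cv2.minEnclosingCircle((Q[:,:2]*1000).astype(np.float32)))
    # camera near face: dark points z .05-.12
    win[:]=0
    if n=='scene': win[80:120,225:285]=1
    else: win[105:155,370:425]=1
    ys,xs=np.where(blk&win&(d>0));P=bydepth(n,np.c_[xs,ys],d)
    k=(P[:,2]>.04)&(P[:,2]<.10);Q=P[k][:,:2];print('cam',len(Q),Q.min(0),Q.max(0))
    print(cv2.fitLine((Q*1000).astype(np.float32),cv2.DIST_HUBER,0,.01,.01).ravel())
```

```text
scene 308 289 [0.43289364 0.17226971 0.11646506] [0.52870017 0.2058243  0.12656059]
((480.8390808105469, 189.07174682617188), (97.20097351074219, 13.638128280639648), 14.361159324645996)
((481.49481201171875, 189.56956481933594), (99.00843811035156, 13.876246452331543), 14.271925926208496)
rim 217 0.0784617506107016
[ 0.4891629 -0.1027772] 0.023741092786205766
((489.5133361816406, -103.49901580810547), 28.491044998168945)
cam 1082 [ 0.42470056 -0.25441287] [ 0.56596348 -0.20950449]
[ 9.9789476e-01 -6.4853989e-02  4.8792877e+02 -2.1619798e+02]
side 322 308 [0.42881656 0.17256491 0.10721474] [0.52515785 0.20576792 0.12409883]
((477.49676513671875, 188.709716796875), (98.27261352539062, 12.280953407287598), 14.970060348510742)
((477.1379089355469, 189.22434997558594), (98.30189514160156, 14.205248832702637), 15.118999481201172)
rim 189 0.07867732630131069
[ 0.48732441 -0.10300365] 0.023878941629942238
((488.22113037109375, -103.73312377929688), 28.040990829467773)
cam 1289 [ 0.41842519 -0.28225064] [ 0.56225415 -0.08124684]
[ 9.9958783e-01 -2.8707258e-02  4.8162195e+02 -2.1605199e+02]
```

{"name": "apply_moves", "arguments": {"deltas": [{"tx":0.18,"tz":0.17,"ty":-0.03},{"tx":0.18,"tz":0.17,"ty":-0.03},{"tx":0.18,"tz":0.17,"ty":-0.03},{"tx":0.18,"tz":0.17,"ty":-0.03},{"tx":0.18,"tz":0.17,"ty":-0.03}]}}

```text
invalid input at $.deltas[0]: expected keys tx, ty, tz, turn, gripper
```

```bash
cat >> h.py <<'E'
def to(x,y,z,yaw):
    s=r.get_state();p=np.array(s['tcp_pos']);M=rot(s['eef_rot'])
    d=M.T@(np.array([x,y,z])-p);dy=(s['eef_rot'][2]-yaw+180)%360-180
    print('t',round(s['time_s'],2),'p',p.round(4),'rpy',np.round(s['eef_rot'],2),'F',np.round(s['contact_force'],1),'w',round(s['gripper_width'],4),'| d',d.round(4),'turn',round(np.deg2rad(dy),4))
E
python3 -c "
from h import *
to(.4885,-.1033,.26,25.13)"
```

```text
t 0.15 p [ 0.2866 -0.6108  0.2428] rpy [-8.993e+01  1.000e-02  2.514e+01] F [ 0.6 -1.1 -0.6] w 0.0875 | d [ 0.3983 -0.0167  0.3737] turn 0.0001
```

All five keys are needed.

{"name": "apply_moves", "arguments": {"deltas": [{"tx":0.18,"ty":-0.03,"tz":0.17,"turn":0,"gripper":0.087},{"tx":0.18,"ty":-0.03,"tz":0.17,"turn":0,"gripper":0.087},{"tx":0.18,"ty":-0.03,"tz":0.17,"turn":0,"gripper":0.087},{"tx":0.18,"ty":-0.03,"tz":0.17,"turn":0,"gripper":0.087},{"tx":0.18,"ty":-0.03,"tz":0.17,"turn":0,"gripper":0.087}]}}

```text
time_s: 0.65
tcp_pos: [0.3776, -0.3788, 0.2736]
eef_rot: [-90.0, -0.0, 25.1]
contact_force: [0.5, 0.2, 0.0]
gripper_width: 0.0877
```

```bash
python3 -c "
from h import *
to(.4885,-.1033,.26,25.13)"
```

```text
t 0.65 p [ 0.3776 -0.3788  0.2736] rpy [-89.99  -0.    25.12] F [0.5 0.2 0. ] w 0.0877 | d [0.2173 0.0137 0.2024] turn -0.0001
```

{"name": "apply_moves", "arguments": {"deltas": [{"tx":0.18,"ty":0.01,"tz":0.165,"turn":0,"gripper":0.087},{"tx":0.18,"ty":0.01,"tz":0.165,"turn":0,"gripper":0.087},{"tx":0.18,"ty":0.01,"tz":0.165,"turn":0,"gripper":0.087},{"tx":0.18,"ty":0.01,"tz":0.165,"turn":0,"gripper":0.087},{"tx":0.18,"ty":0.01,"tz":0.165,"turn":0,"gripper":0.087}]}}

```text
time_s: 1.15
tcp_pos: [0.4706, -0.1526, 0.2636]
eef_rot: [-90.0, -0.0, 25.2]
contact_force: [0.5, -0.0, 0.4]
gripper_width: 0.0871
```

{"name": "apply_moves", "arguments": {"deltas": [{"tx":0.037,"ty":0.0,"tz":0.037,"turn":0,"gripper":0.087},{"tx":0.037,"ty":0.0,"tz":0.037,"turn":0,"gripper":0.087},{"tx":0.037,"ty":0.0,"tz":0.037,"turn":0,"gripper":0.087}]}}

```text
time_s: 1.45
tcp_pos: [0.4883, -0.1043, 0.2633]
eef_rot: [-90.0, 0.0, 25.3]
contact_force: [-0.4, 0.1, -0.4]
gripper_width: 0.0871
```

```bash
python3 -c "
from h import *
to(.4885,-.1033,.26,25.13)
s=r.get_state();im,d=capture('wrist');save('w1',im);np.savez('w1.npz',im=im,d=d,p=s['tcp_pos'],e=s['eef_rot'])"
```

```text
t 1.45 p [ 0.4883 -0.1043  0.2633] rpy [-8.999e+01  3.000e-02  2.531e+01] F [-0.4  0.1 -0.4] w 0.0871 | d [0.0006 0.0033 0.0008] turn 0.0032
```

View pics/w1.png

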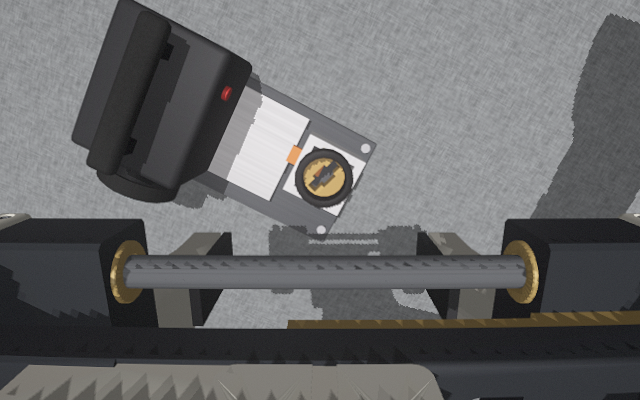

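The lock is at (324,177) in the wrist view, with the brass core's dark slot running up to the right and the orange bolt at (294,155). I'll measure the rim centre, slot angle and mount yaw.

Run:
```python
from h import *
f=np.load('w1.npz');im,d=f['im'].astype(int),f['d'];st=dict(tcp_pos=f['p'],eef_rot=f['e'])
save('w1c',cv2.resize(f['im'][110:250,230:400],None,fx=4,fy=4,interpolation=cv2.INTER_NEAREST))
# black ring
blk=(im.max(2)<60);win=np.zeros_like(blk);win[143:212,290:358]=1
ys,xs=np.where(blk&win&(d>0));P=bydepth('wrist',np.c_[xs,ys],d,st)
k=(P[:,2]>.07)&(P[:,2]<.09);px=np.c_[xs,ys][k]
print('z',np.median(P[k][:,2]),np.percentile(P[k][:,2],[5,50,95]))
Q=plane('wrist',px,.08,st)[:,:2]*1000
rr=cv2.minEnclosingCircle(Q.astype(np.float32));print('rim enclosing',rr)
k2=P[:,2][k]>.077;print('rim top',cv2.minEnclosingCircle(Q[k2].astype(np.float32)))
# brass
hsv=cv2.cvtColor(f['im'],cv2.COLOR_RGB2HSV)
br=(hsv[...,0]>10)&(hsv[...,0]<30)&(hsv[...,1]>90)&(hsv[...,2]>60)
ys,xs=np.where(br&win);P=plane('wrist',np.c_[xs,ys],.062,st)[:,:2]*1000
print('brass',len(P),cv2.minEnclosingCircle(P.astype(np.float32)))
```

```text
z 0.078817921351993 [0.07088683 0.07881792 0.08160219]
rim enclosing ((485.5814208984375, -105.4185791015625), 27.126131057739258)
rim top ((485.77154541015625, -104.78939819335938), 26.79950714111328)
brass 1087 ((483.6639709472656, -115.16815948486328), 30.722362518310547)
```

View pics/w1c.png

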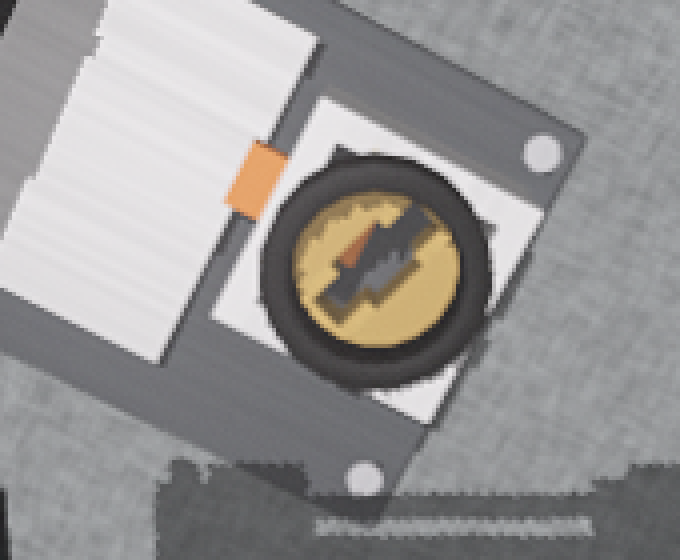

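Run:
```python
from h import *
f=np.load('w1.npz');st=dict(tcp_pos=f['p'],eef_rot=f['e'])
def ang(a,b,z):
    P=plane('wrist',[[230+a[0]/4,110+a[1]/4],[230+b[0]/4,110+b[1]/4]],z,st)
    v=P[1]-P[0];return np.degrees(np.arctan2(v[1],v[0]))%180,P[:,:2].round(4).tolist()
print('slot',ang((318,293),(408,207),.062),ang((345,320),(440,228),.062),ang((332,307),(424,217),.062))
print('plate x',ang((318,40),(162,362),.02));print('base end',ang((585,133),(380,515),.008))
print('base side',ang((335,0),(585,133),.008));print('tower',ang((322,97),(543,210),.065),ang((322,97),(212,318),.065),ang((543,210),(430,423),.065))
```

```text
slot (np.float64(159.3326716937962), [[0.4992, -0.1145], [0.4707, -0.1037]]) (np.float64(159.97207279528573), [[0.5025, -0.1057], [0.472, -0.0945]]) (np.float64(160.1341869961539), [[0.5009, -0.1099], [0.4713, -0.0992]])
plate x (np.float64(178.52164517188186), [[0.4461, -0.1408], [0.5443, -0.1433]])
base end (np.float64(178.5209236736213), [[0.438, -0.064], [0.5632, -0.0672]])
base side (np.float64(87.8666865535966), [[0.4351, -0.1414], [0.438, -0.064]])
tower (np.float64(88.4048594883536), [[0.4555, -0.1335], [0.4572, -0.0745]]) (np.float64(178.15481375631308), [[0.4555, -0.1335], [0.5153, -0.1354]]) (np.float64(178.7926249625434), [[0.4572, -0.0745], [0.5166, -0.0758]])
```

```bash
python3 -c "
from h import *
to(.479,.189,.28,14.6)"
```

```text
t 1.5 p [ 0.4879 -0.1053  0.2634] rpy [-8.999e+01  3.000e-02  2.522e+01] F [-0.3 -0.   0.4] w 0.0869 | d [ 0.1173 -0.0167  0.2701] turn 0.1853
```

{"name": "apply_moves", "arguments": {"deltas": [{"tx":0.117,"ty":-0.017,"tz":0.27,"turn":0.185,"gripper":0.087},{"tx":0.117,"ty":-0.017,"tz":0.27,"turn":0.185,"gripper":0.087},{"tx":0.117,"ty":-0.017,"tz":0.27,"turn":0.185,"gripper":0.087},{"tx":0.117,"ty":-0.017,"tz":0.27,"turn":0.185,"gripper":0.087},{"tx":0.117,"ty":-0.017,"tz":0.27,"turn":0.185,"gripper":0.087}]}}

```text
time_s: 2.0
tcp_pos: [0.4807, 0.1368, 0.278]
eef_rot: [-90.0, -0.0, 14.4]
contact_force: [0.7, -1.0, 0.8]
gripper_width: 0.0868
```

```bash
python3 -c "
from h import *
to(.479,.189,.28,14.6)"
```

```text
t 2.0 p [0.4807 0.1368 0.278 ] rpy [-8.999e+01 -3.000e-02  1.440e+01] F [ 0.7 -1.   0.8] w 0.0868 | d [ 0.0114 -0.002   0.051 ] turn -0.0036
```

{"name": "apply_moves", "arguments": {"deltas": [{"tx":0.011,"ty":0,"tz":0.05,"turn":0,"gripper":0.087},{"tx":0.011,"ty":0,"tz":0.05,"turn":0,"gripper":0.087},{"tx":0.011,"ty":0,"tz":0.05,"turn":0,"gripper":0.087}]}}

```text
time_s: 2.3
tcp_pos: [0.479, 0.1875, 0.2772]
eef_rot: [-90.0, 0.1, 14.6]
contact_force: [0.2, -1.0, -0.1]
gripper_width: 0.0868
```

Run:
```python
from h import *
to(.479,.189,.28,14.6)
s=r.get_state();im,d=capture('wrist');save('w2',im)
m=((im[...,0]>110)&(im[...,1]<60)&(im[...,2]<60)&(d>0))
ys,xs=np.where(m);P=bydepth('wrist',np.c_[xs,ys],d,s)
print(len(P),P[:,2].min(),P[:,2].max())
t=P[:,2]>.117
Q=plane('wrist',np.c_[xs,ys][t],.122,s)[:,:2]*1000
rc=cv2.minAreaRect(Q.astype(np.float32));print(rc)
```

```text
t 2.3 p [0.479  0.1875 0.2772] rpy [-9.003e+01  6.000e-02  1.457e+01] F [ 0.2 -1.  -0.1] w 0.0868 | d [ 0.0004 -0.0028  0.0014] turn -0.0006
265 0.008207326158829575 0.12401955491873878
((476.4958190917969, 186.70648193359375), (97.05384063720703, 12.332443237304688), 14.800262451171875)
```

View pics/w2.png

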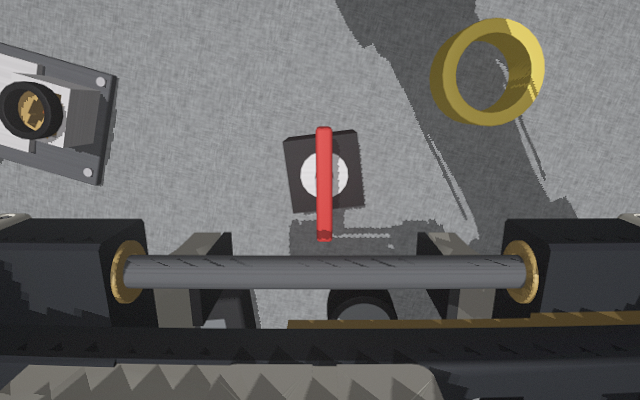

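Wrist sees the bar at about (324,185), nicely aligned under the jaws. Descending.

{"name": "apply_moves", "arguments": {"deltas": [{"tx":-0.001,"ty":0.13,"tz":0.001,"turn":0,"gripper":0.06},{"tx":-0.001,"ty":0.13,"tz":0.001,"turn":0,"gripper":0.06},{"tx":-0.001,"ty":0.13,"tz":0.001,"turn":0,"gripper":0.06},{"tx":-0.001,"ty":0.167,"tz":0.001,"turn":0,"gripper":0.06},{"tx":-0.001,"ty":0.167,"tz":0.001,"turn":0,"gripper":0.06}]}}

```text
time_s: 2.85
tcp_pos: [0.4755, 0.1845, 0.1067]
eef_rot: [-90.2, 0.4, 14.3]
contact_force: [-1.0, 0.0, 0.5]
gripper_width: 0.0605
```

Run:
```python
from h import *
to(.478,.188,.109,14.7)
```

```text
t 2.85 p [0.4755 0.1845 0.1067] rpy [-90.18   0.44  14.32] F [-1.   0.   0.5] w 0.0605 | d [ 0.0033 -0.0024  0.0028] turn -0.0066
```

{"name": "apply_moves", "arguments": {"deltas": [{"tx":0.0,"ty":0,"tz":0.0,"turn":0,"gripper":0.06},{"tx":0.0,"ty":0,"tz":0.0,"turn":0,"gripper":0.06}]}}

```text
time_s: 3.05
tcp_pos: [0.4791, 0.1885, 0.1126]
eef_rot: [-89.9, -0.2, 14.5]
contact_force: [-0.2, 0.3, -0.1]
gripper_width: 0.0599
```

Run:
```python
from h import *
to(.478,.188,.109,14.7)
```

```text
t 3.05 p [0.4791 0.1885 0.1126] rpy [-89.95  -0.15  14.49] F [-0.2  0.3 -0.1] w 0.0599 | d [-0.0012  0.0036 -0.0002] turn -0.0036
```

{"name": "apply_moves", "arguments": {"deltas": [{"tx":-0.001,"ty":0.003,"tz":0.0,"turn":0,"gripper":0.03},{"tx":-0.001,"ty":0.003,"tz":0.0,"turn":0,"gripper":0.005},{"tx":-0.001,"ty":0.003,"tz":0.0,"turn":0,"gripper":0.005},{"tx":-0.001,"ty":0.003,"tz":0.0,"turn":0,"gripper":0.005},{"tx":-0.001,"ty":0.003,"tz":0.0,"turn":0,"gripper":0.005}], "newtons": 50}}

```text
time_s: 3.55
tcp_pos: [0.4769, 0.1884, 0.1078]
eef_rot: [-90.0, -0.0, 14.6]
contact_force: [0.2, 0.6, 1.2]
gripper_width: 0.0256
```

{"name": "apply_moves", "arguments": {"deltas": [{"tx":0,"ty":0,"tz":0,"turn":0,"gripper":0.005},{"tx":0,"ty":0,"tz":0,"turn":0,"gripper":0.005}]}}

```text
time_s: 3.75
tcp_pos: [0.4768, 0.1883, 0.1076]
eef_rot: [-90.0, 0.0, 14.6]
contact_force: [-0.7, -0.7, 1.5]
gripper_width: 0.0154
```

Run:
```python
from h import *
to(.478,.188,.109,14.7)
```

```text
t 3.75 p [0.4768 0.1883 0.1076] rpy [-9.001e+01  1.000e-02  1.455e+01] F [-0.7 -0.7  1.5] w 0.0154 | d [ 0.0011 -0.0014 -0.0006] turn -0.0026
```

{"name": "apply_moves", "arguments": {"deltas": [{"tx":0,"ty":0,"tz":0,"turn":0,"gripper":0.005},{"tx":0,"ty":0,"tz":0,"turn":0,"gripper":0.005},{"tx":0,"ty":0,"tz":0,"turn":0,"gripper":0.005},{"tx":0,"ty":-0.02,"tz":0,"turn":0,"gripper":0.005},{"tx":0,"ty":-0.05,"tz":0,"turn":0,"gripper":0.005}]}}

```text
time_s: 4.25
tcp_pos: [0.4754, 0.1874, 0.156]
eef_rot: [-90.1, 0.3, 14.5]
contact_force: [0.7, 0.5, -2.4]
gripper_width: 0.0161
```

{"name": "apply_moves", "arguments": {"deltas": [{"tx":0,"ty":-0.03,"tz":0,"turn":0,"gripper":0.005},{"tx":0,"ty":-0.06,"tz":0,"turn":0,"gripper":0.005},{"tx":0,"ty":-0.09,"tz":0,"turn":0,"gripper":0.005},{"tx":0,"ty":-0.09,"tz":0,"turn":0,"gripper":0.005}]}}

```text
time_s: 4.65
tcp_pos: [0.4784, 0.1894, 0.2514]
eef_rot: [-89.9, -0.4, 14.6]
contact_force: [-0.3, 0.6, -1.7]
gripper_width: 0.0162
```

Run:
```python
from h import *
to(.4875,-.104,.25,160)
```

```text
t 4.65 p [0.4784 0.1894 0.2514] rpy [-89.86  -0.35  14.56] F [-0.3  0.6 -1.7] w 0.0162 | d [-0.065   0.0003 -0.2862] turn -2.5383
```

{"name": "apply_moves", "arguments": {"deltas": [{"tx":-0.05,"ty":0,"tz":-0.22,"turn":-0.75,"gripper":0.005},{"tx":-0.05,"ty":0,"tz":-0.22,"turn":-0.75,"gripper":0.005},{"tx":-0.05,"ty":0,"tz":-0.22,"turn":-0.75,"gripper":0.005},{"tx":-0.05,"ty":0,"tz":-0.22,"turn":-0.75,"gripper":0.005},{"tx":-0.05,"ty":0,"tz":-0.22,"turn":-0.75,"gripper":0.005}]}}

```text
time_s: 5.15
tcp_pos: [0.4829, -0.0346, 0.2465]
eef_rot: [-89.9, 0.0, 53.7]
contact_force: [0.7, 1.1, -2.5]
gripper_width: 0.0164
```

{"name": "apply_moves", "arguments": {"deltas": [{"tx":0,"ty":0,"tz":0,"turn":-0.75,"gripper":0.005},{"tx":0,"ty":0,"tz":0,"turn":-0.75,"gripper":0.005},{"tx":0,"ty":0,"tz":0,"turn":-0.75,"gripper":0.005},{"tx":0,"ty":0,"tz":0,"turn":-0.75,"gripper":0.005},{"tx":0,"ty":0,"tz":0,"turn":-0.75,"gripper":0.005}]}}

```text
time_s: 5.65
tcp_pos: [0.4831, -0.0329, 0.2463]
eef_rot: [-89.9, -0.0, 96.7]
contact_force: [-0.3, -0.0, -2.3]
gripper_width: 0.0163
```

{"name": "apply_moves", "arguments": {"deltas": [{"tx":0,"ty":0,"tz":0,"turn":-0.75,"gripper":0.005},{"tx":0,"ty":0,"tz":0,"turn":-0.75,"gripper":0.005},{"tx":0,"ty":0,"tz":0,"turn":-0.75,"gripper":0.005},{"tx":0,"ty":0,"tz":0,"turn":-0.75,"gripper":0.005},{"tx":0,"ty":0,"tz":0,"turn":-0.75,"gripper":0.005}]}}

```text
time_s: 6.15
tcp_pos: [0.4831, -0.0328, 0.2463]
eef_rot: [-89.9, -0.1, 139.7]
contact_force: [-0.0, -0.3, -2.9]
gripper_width: 0.0161
```

Run:
```python
from h import *
to(.4875,-.104,.25,172)
```

```text
t 6.15 p [ 0.4831 -0.0328  0.2463] rpy [-8.9940e+01 -9.0000e-02  1.3971e+02] F [-0.  -0.3 -2.9] w 0.0161 | d [-0.0494 -0.0038  0.0515] turn -0.5635
```

{"name": "apply_moves", "arguments": {"deltas": [{"tx":-0.049,"ty":0,"tz":0.051,"turn":-0.56,"gripper":0.005},{"tx":-0.049,"ty":0,"tz":0.051,"turn":-0.56,"gripper":0.005},{"tx":-0.049,"ty":0,"tz":0.051,"turn":-0.56,"gripper":0.005},{"tx":-0.049,"ty":0,"tz":0.051,"turn":-0.56,"gripper":0.005},{"tx":-0.049,"ty":0,"tz":0.051,"turn":-0.56,"gripper":0.005}]}}

```text
time_s: 6.65
tcp_pos: [0.4872, -0.1036, 0.2463]
eef_rot: [-90.0, -0.1, 171.5]
contact_force: [-0.3, 0.9, -2.0]
gripper_width: 0.0165
```

Run:
```python
from h import *
to(.4875,-.104,.25,172)
for n in ['scene','side','wrist']:
    s=r.get_state();im,d=capture(n);save(n+'3',im);np.savez(n+'3.npz',im=im,d=d,p=s['tcp_pos'],e=s['eef_rot'])
    if n!='wrist':
        m=((im[...,0]>110)&(im[...,1]<60)&(im[...,2]<60)&(d>0));ys,xs=np.where(m);P=bydepth(n,np.c_[xs,ys],d)
        k=(np.hypot(P[:,0]-.4875,P[:,1]+.104)<.08)&(P[:,2]>.2);P=P[k]
        print(n,k.sum(),P.min(0),P.max(0))
        top=plane(n,np.c_[xs,ys][k],P[:,2].max()-.003)[:,:2]*1000;print(cv2.minAreaRect(top.astype(np.float32)))
a=[cv2.imread(f'pics/{n}3.png') for n in ('scene','side')]
cv2.imwrite('pics/ab3.png',np.hstack([cv2.resize(a[0][20:180,180:340],None,fx=2.5,fy=2.5),cv2.resize(a[1][40:200,290:450],None,fx=2.5,fy=2.5)]))
```

```text
t 6.65 p [ 0.4872 -0.1036  0.2463] rpy [-9.0000e+01 -1.0000e-01  1.7152e+02] F [-0.3  0.9 -2. ] w 0.0165 | d [-0.0004 -0.0037  0.0003] turn -0.0083
scene 205 [ 0.49906747 -0.11414712  0.24001049] [ 0.53676732 -0.09647921  0.26198254]
((522.5592651367188, -96.36634826660156), (43.46516036987305, 35.41519546508789), 66.96980285644531)
side 359 [ 0.43550986 -0.11307206  0.24117904] [ 0.53437445 -0.08752327  0.26208486]
((481.2646484375, -84.43737030029297), (58.70457458496094, 116.65352630615234), 79.89012908935547)
```

View pics/ab3.png

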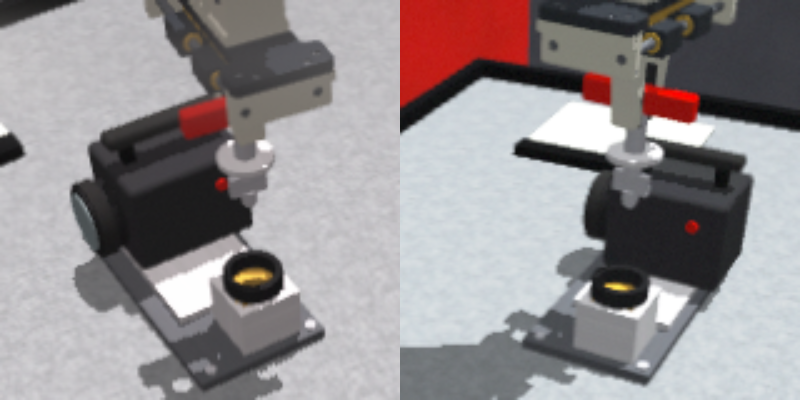

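View pics/wrist3.png

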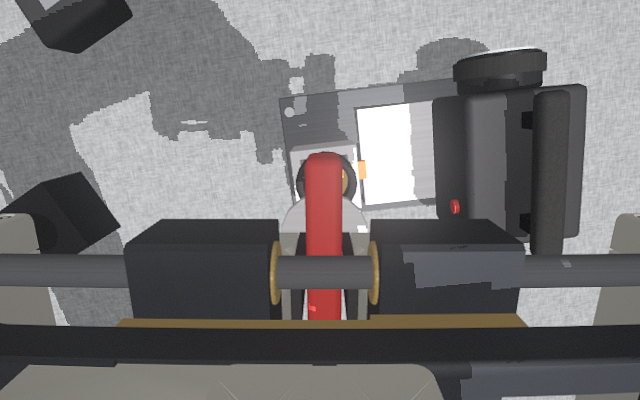

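Run:
```python
from h import *
def circ(Q,rad=None):
    A=np.c_[2*Q,np.ones(len(Q))];s=np.linalg.lstsq(A,(Q**2).sum(1),rcond=None)[0];return s[:2],np.sqrt(s[2]+s[0]**2+s[1]**2)
for n in ['scene','side']:
    f=np.load(n+'3.npz');im,d=f['im'].astype(int),f['d']
    ys,xs=np.where(d>0);P=bydepth(n,np.c_[xs,ys],d)
    k=(np.hypot(P[:,0]-.4875,P[:,1]+.104)<.04);xs,ys,P=xs[k],ys[k],P[k]
    print(n,np.histogram(P[:,2],bins=np.arange(.14,.24,.004)))
    fl=(P[:,2]>.193)&(P[:,2]<.212)
    px=np.c_[xs,ys][fl];mk=np.zeros(d.shape,np.uint8);mk[px[:,1],px[:,0]]=1
    print('flange px',px.min(0),px.max(0),len(px), 'z',np.percentile(P[fl][:,2],[5,50,95]))
    print(' flange enc circle',cv2.minEnclosingCircle((P[fl][:,:2]*1000).astype(np.float32)))
    # lower parts axis: pilot/wings columns
    lo=(P[:,2]>.15)&(P[:,2]<.17);print(' pilot mean',P[lo].mean(0).round(4),lo.sum(),P[lo].min(0).round(4),P[lo].max(0).round(4))
    rm=(P[:,2]>.077)&(P[:,2]<.084)&(im[ys,xs].max(1)<70);Q=P[rm][:,:2]*1000
    print(' rim enc',cv2.minEnclosingCircle(Q.astype(np.float32)),rm.sum())
```

```text
scene (array([  0,   0,   0,   0,   9,  11,  14,  30,  22,  26,  20,  13,   0,
         0,   8,  66, 169,  17,  15,  13,   5,   2,   5,  15]), array([0.14 , 0.144, 0.148, 0.152, 0.156, 0.16 , 0.164, 0.168, 0.172,
       0.176, 0.18 , 0.184, 0.188, 0.192, 0.196, 0.2  , 0.204, 0.208,
       0.212, 0.216, 0.22 , 0.224, 0.228, 0.232, 0.236]))
flange px [266  76] [289  90] 260 z [0.20078479 0.20496745 0.20860621]
 flange enc circle ((487.7711486816406, -102.46321105957031), 25.334440231323242)
 pilot mean [ 0.488  -0.0988  0.1646] 47 [ 0.4724 -0.1036  0.1569] [ 0.5008 -0.0947  0.17  ]
 rim enc ((490.1036071777344, -102.0565185546875), 28.3076229095459) 143
side (array([  0,   0,   0,   3,   8,  10,  18,  22,  30,  27,  20,  31,  12,
         2,   3,  36, 140,  17,  18,  14,  16,  11,  11,  26]), array([0.14 , 0.144, 0.148, 0.152, 0.156, 0.16 , 0.164, 0.168, 0.172,
       0.176, 0.18 , 0.184, 0.188, 0.192, 0.196, 0.2  , 0.204, 0.208,
       0.212, 0.216, 0.22 , 0.224, 0.228, 0.232, 0.236]))
flange px [372  96] [394 106] 196 z [0.20119594 0.20555617 0.2089272 ]
 flange enc circle ((486.8846435546875, -102.9300308227539), 24.93537139892578)
 pilot mean [ 0.4855 -0.0996  0.1643] 52 [ 0.4705 -0.1055  0.1531] [ 0.5027 -0.0959  0.1697]
 rim enc ((488.03265380859375, -103.41909790039062), 28.21303367614746) 124
```

The key hangs upright above the lock. The flange is about 1.5 mm short in +x and 0.5 mm high in y relative to the rim. I'll correct that and go down into the collar.

{"name": "apply_moves", "arguments": {"deltas": [{"tx":-0.0015,"ty":0.03,"tz":0.0005,"turn":0,"gripper":0.005},{"tx":-0.0015,"ty":0.055,"tz":0.0005,"turn":0,"gripper":0.005},{"tx":-0.0015,"ty":0.075,"tz":0.0005,"turn":0,"gripper":0.005},{"tx":-0.0015,"ty":0.085,"tz":0.0005,"turn":0,"gripper":0.005},{"tx":-0.0015,"ty":0.085,"tz":0.0005,"turn":0,"gripper":0.005}]}}

```text
time_s: 7.3
tcp_pos: [0.4884, -0.1041, 0.1614]
eef_rot: [-90.0, -0.1, 171.4]
contact_force: [-0.0, 1.1, -2.1]
gripper_width: 0.0162
```

Run:
```python
from h import *
to(.4887,-.1043,.150,172)
```

```text
t 7.3 p [ 0.4884 -0.1041  0.1614] rpy [-8.9960e+01 -1.5000e-01  1.7139e+02] F [-0.   1.1 -2.1] w 0.0162 | d [-0.0004  0.0114  0.0001] turn -0.0106
```

{"name": "apply_moves", "arguments": {"deltas": [{"tx":0,"ty":0.004,"tz":0,"turn":0,"gripper":0.005},{"tx":0,"ty":0.008,"tz":0,"turn":0,"gripper":0.005},{"tx":0,"ty":0.01,"tz":0,"turn":0,"gripper":0.005},{"tx":0,"ty":0.012,"tz":0,"turn":0,"gripper":0.005},{"tx":0,"ty":0.012,"tz":0,"turn":0,"gripper":0.005}]}}

```text
time_s: 7.8
tcp_pos: [0.4891, -0.1042, 0.1505]
eef_rot: [-90.0, 0.0, 171.5]
contact_force: [-0.1, 0.3, -2.0]
gripper_width: 0.0165
```

{"name": "apply_moves", "arguments": {"deltas": [{"tx":0,"ty":0.003,"tz":0,"turn":0,"gripper":0.005},{"tx":0,"ty":0.005,"tz":0,"turn":0,"gripper":0.005},{"tx":0,"ty":0.005,"tz":0,"turn":0,"gripper":0.005}]}}

```text
time_s: 8.1
tcp_pos: [0.4889, -0.1042, 0.1452]
eef_rot: [-90.0, -0.0, 171.5]
contact_force: [0.4, 0.0, -2.4]
gripper_width: 0.0159
```

{"name": "apply_moves", "arguments": {"deltas": [{"tx":0,"ty":0.002,"tz":0,"turn":0,"gripper":0.005},{"tx":0,"ty":0.003,"tz":0,"turn":0,"gripper":0.005},{"tx":0,"ty":0.003,"tz":0,"turn":0,"gripper":0.005}]}}

```text
time_s: 8.4
tcp_pos: [0.4891, -0.1042, 0.1424]
eef_rot: [-90.0, -0.0, 171.5]
contact_force: [0.7, -0.5, -3.3]
gripper_width: 0.016
```

{"name": "apply_moves", "arguments": {"deltas": [{"tx":0,"ty":0.001,"tz":0,"turn":0,"gripper":0.005},{"tx":0,"ty":0.002,"tz":0,"turn":0,"gripper":0.005},{"tx":0,"ty":0.002,"tz":0,"turn":0,"gripper":0.005}]}}

```text
time_s: 8.7
tcp_pos: [0.4898, -0.1043, 0.1414]
eef_rot: [-90.0, 0.1, 171.5]
contact_force: [-1.8, 0.0, 5.0]
gripper_width: 0.0161
```

Wings touch the core face (about 7 N). Turning clockwise under this light press.

{"name": "apply_moves", "arguments": {"deltas": [{"tx":0,"ty":0,"tz":0,"turn":0.03,"gripper":0.005},{"tx":0,"ty":0,"tz":0,"turn":0.06,"gripper":0.005},{"tx":0,"ty":0,"tz":0,"turn":0.09,"gripper":0.005},{"tx":0,"ty":0,"tz":0,"turn":0.09,"gripper":0.005}]}}

```text
time_s: 9.1
tcp_pos: [0.4896, -0.1043, 0.1413]
eef_rot: [-90.0, 0.1, 166.2]
contact_force: [-0.6, -0.1, 5.1]
gripper_width: 0.0161
```

{"name": "apply_moves", "arguments": {"deltas": [{"tx":0,"ty":0,"tz":0,"turn":0.03,"gripper":0.005},{"tx":0,"ty":0,"tz":0,"turn":0.05,"gripper":0.005},{"tx":0,"ty":0,"tz":0,"turn":0.05,"gripper":0.005}]}}

```text
time_s: 9.4
tcp_pos: [0.4895, -0.1043, 0.1411]
eef_rot: [-90.0, 0.0, 163.4]
contact_force: [-1.7, -0.9, 5.5]
gripper_width: 0.0164
```

Run:
```python
from h import *
to(.4887,-.1043,.1275,160)
```

```text
t 9.4 p [ 0.4895 -0.1043  0.1411] rpy [-9.0000e+01  5.0000e-02  1.6339e+02] F [-1.7 -0.9  5.5] w 0.0164 | d [0.0007 0.0136 0.0002] turn 0.0591
```

{"name": "apply_moves", "arguments": {"deltas": [{"tx":0,"ty":0,"tz":0,"turn":0.03,"gripper":0.005},{"tx":0,"ty":0,"tz":0,"turn":0.03,"gripper":0.005}]}}

```text
time_s: 9.6
tcp_pos: [0.4887, -0.1042, 0.1401]
eef_rot: [-90.0, -0.0, 161.7]
contact_force: [-0.7, -0.6, -3.5]
gripper_width: 0.0162
```

{"name": "apply_moves", "arguments": {"deltas": [{"tx":0,"ty":0,"tz":0,"turn":0.03,"gripper":0.005},{"tx":0,"ty":0,"tz":0,"turn":0.03,"gripper":0.005}]}}

```text
time_s: 9.8
tcp_pos: [0.4888, -0.1042, 0.1401]
eef_rot: [-90.0, -0.0, 159.9]
contact_force: [-0.9, -0.0, -2.4]
gripper_width: 0.0162
```

Run:
```python
from h import *
to(.4887,-.1043,.1275,160)
```

```text
t 9.8 p [ 0.4888 -0.1042  0.1401] rpy [-8.9990e+01 -5.0000e-02  1.5992e+02] F [-0.9 -0.  -2.4] w 0.0162 | d [0.0001 0.0126 0.0002] turn -0.0014
```

Force fell to zero at about 161.7°, so the wings have found the slot. Now lowering gently.

{"name": "apply_moves", "arguments": {"deltas": [{"tx":0,"ty":0.0015,"tz":0,"turn":0,"gripper":0.005},{"tx":0,"ty":0.003,"tz":0,"turn":0,"gripper":0.005},{"tx":0,"ty":0.003,"tz":0,"turn":0,"gripper":0.005}]}}

```text
time_s: 10.1
tcp_pos: [0.489, -0.1042, 0.1372]
eef_rot: [-90.0, -0.0, 160.0]
contact_force: [0.0, -1.1, -1.9]
gripper_width: 0.0157
```

{"name": "apply_moves", "arguments": {"deltas": [{"tx":0,"ty":0.001,"tz":0,"turn":0,"gripper":0.005},{"tx":0,"ty":0.002,"tz":0,"turn":0,"gripper":0.005},{"tx":0,"ty":0.002,"tz":0,"turn":0,"gripper":0.005}]}}

```text
time_s: 10.4
tcp_pos: [0.4891, -0.1042, 0.1354]
eef_rot: [-90.0, -0.0, 160.0]
contact_force: [-0.1, -0.8, -2.1]
gripper_width: 0.0161
```

Freely descending. Continue.

{"name": "apply_moves", "arguments": {"deltas": [{"tx":0,"ty":0.002,"tz":0,"turn":0,"gripper":0.005},{"tx":0,"ty":0.004,"tz":0,"turn":0,"gripper":0.005},{"tx":0,"ty":0.006,"tz":0,"turn":0,"gripper":0.005},{"tx":0,"ty":0.006,"tz":0,"turn":0,"gripper":0.005}]}}

```text
time_s: 10.8
tcp_pos: [0.489, -0.1041, 0.1292]
eef_rot: [-90.0, -0.0, 160.0]
contact_force: [0.4, -1.0, -2.5]
gripper_width: 0.0159
```

{"name": "apply_moves", "arguments": {"deltas": [{"tx":0,"ty":0.001,"tz":0,"turn":0,"gripper":0.005},{"tx":0,"ty":0.002,"tz":0,"turn":0,"gripper":0.005},{"tx":0,"ty":0.002,"tz":0,"turn":0,"gripper":0.005}]}}

```text
time_s: 11.1
tcp_pos: [0.4892, -0.1043, 0.1278]
eef_rot: [-90.0, 0.0, 160.0]
contact_force: [-1.4, -1.8, 0.9]
gripper_width: 0.0162
```

{"name": "apply_moves", "arguments": {"deltas": [{"tx":0,"ty":0.001,"tz":0,"turn":0,"gripper":0.005},{"tx":0,"ty":0.001,"tz":0,"turn":0,"gripper":0.005}]}}

```text
time_s: 11.3
tcp_pos: [0.4893, -0.1044, 0.1276]
eef_rot: [-90.0, 0.0, 160.0]
contact_force: [-3.9, -0.5, 9.7]
gripper_width: 0.0165
```

Run:
```python
from h import *
to(.4887,-.1043,.1275,88.4); print(r.get_state()['moment'])
```

```text
t 11.3 p [ 0.4893 -0.1044  0.1276] rpy [-8.9980e+01  4.0000e-02  1.6003e+02] F [-3.9 -0.5  9.7] w 0.0165 | d [0.0006 0.0001 0.0001] turn 1.2502
[-0.41506368  1.83498244  0.03522041]
```

Flange is seated (TCP 13.6 mm below the wing contact height, 12 N rise). I'll ease the press slightly and start the clockwise turn.

{"name": "apply_moves", "arguments": {"deltas": [{"tx":0.0005,"ty":-0.0005,"tz":0,"turn":0.06,"gripper":0.005},{"tx":0.0005,"ty":-0.0005,"tz":0,"turn":0.12,"gripper":0.005},{"tx":0.0005,"ty":-0.0005,"tz":0,"turn":0.18,"gripper":0.005},{"tx":0.0005,"ty":-0.0005,"tz":0,"turn":0.24,"gripper":0.005},{"tx":0.0005,"ty":-0.0005,"tz":0,"turn":0.3,"gripper":0.005}]}}

```text
time_s: 11.8
tcp_pos: [0.4883, -0.1049, 0.1278]
eef_rot: [-89.9, 0.0, 142.7]
contact_force: [-4.3, -5.3, 7.0]
gripper_width: 0.0164
```

Run:
```python
from h import *
to(.4887,-.1043,.1275,88.4); print(r.get_state()['moment'])
```

```text
t 11.8 p [ 0.4883 -0.1049  0.1278] rpy [-8.9910e+01  3.0000e-02  1.4274e+02] F [-4.3 -5.3  7. ] w 0.0164 | d [ 0.      0.0003 -0.0007] turn 0.9485
[-2.0126866   1.72040667  0.46703129]
```

{"name": "apply_moves", "arguments": {"deltas": [{"tx":0,"ty":0,"tz":0.0009,"turn":0.06,"gripper":0.005},{"tx":0,"ty":0,"tz":0.0009,"turn":0.12,"gripper":0.005},{"tx":0,"ty":0,"tz":0.0009,"turn":0.18,"gripper":0.005},{"tx":0,"ty":0,"tz":0.0009,"turn":0.24,"gripper":0.005},{"tx":0,"ty":0,"tz":0.0009,"turn":0.3,"gripper":0.005}]}}

```text
time_s: 12.3
tcp_pos: [0.4881, -0.1053, 0.1278]
eef_rot: [-90.0, 0.0, 125.5]
contact_force: [-3.3, -3.3, 6.3]
gripper_width: 0.0162
```

Run:
```python
from h import *
to(.4887,-.1043,.1275,88.4); print(r.get_state()['moment'])
```

```text
t 12.3 p [ 0.4881 -0.1053  0.1278] rpy [-8.9960e+01  5.0000e-02  1.2555e+02] F [-3.3 -3.3  6.3] w 0.0162 | d [ 0.0004  0.0003 -0.0011] turn 0.6484
[-1.33825333  1.41155578  0.40812314]
```

{"name": "apply_moves", "arguments": {"deltas": [{"tx":-0.0003,"ty":0,"tz":0.0008,"turn":0.06,"gripper":0.005},{"tx":-0.0003,"ty":0,"tz":0.0008,"turn":0.12,"gripper":0.005},{"tx":-0.0003,"ty":0,"tz":0.0008,"turn":0.18,"gripper":0.005},{"tx":-0.0003,"ty":0,"tz":0.0008,"turn":0.24,"gripper":0.005},{"tx":-0.0003,"ty":0,"tz":0.0008,"turn":0.3,"gripper":0.005}]}}

```text
time_s: 12.8
tcp_pos: [0.4878, -0.1056, 0.1277]
eef_rot: [-90.0, 0.0, 108.4]
contact_force: [-3.2, -0.9, 6.2]
gripper_width: 0.0157
```

{"name": "apply_moves", "arguments": {"deltas": [{"tx":-0.0005,"ty":0,"tz":0.0003,"turn":0.06,"gripper":0.005},{"tx":-0.0005,"ty":0,"tz":0.0003,"turn":0.12,"gripper":0.005},{"tx":-0.0005,"ty":0,"tz":0.0003,"turn":0.18,"gripper":0.005},{"tx":-0.0005,"ty":0,"tz":0.0003,"turn":0.22,"gripper":0.005}]}}

```text
time_s: 13.2
tcp_pos: [0.4877, -0.1059, 0.1277]
eef_rot: [-90.0, 0.0, 95.8]
contact_force: [-2.3, 0.5, 5.5]
gripper_width: 0.0162
```

Run:
```python
from h import *
to(.4887,-.1043,.1275,88.4); print(r.get_state()['moment'])
```

```text
t 13.2 p [ 0.4877 -0.1059  0.1277] rpy [-9.004e+01  1.000e-02  9.575e+01] F [-2.3  0.5  5.5] w 0.0162 | d [ 0.0015  0.0002 -0.0011] turn 0.1283
[0.19165822 1.33007317 0.39393043]
```

{"name": "apply_moves", "arguments": {"deltas": [{"tx":0,"ty":0,"tz":0.0003,"turn":0.04,"gripper":0.005},{"tx":0,"ty":0,"tz":0.0003,"turn":0.08,"gripper":0.005},{"tx":0,"ty":0,"tz":0.0003,"turn":0.1,"gripper":0.005},{"tx":0,"ty":0,"tz":0.0003,"turn":0.1,"gripper":0.005}]}}

```text
time_s: 13.6
tcp_pos: [0.4876, -0.106, 0.1277]
eef_rot: [-90.1, 0.0, 90.1]
contact_force: [-2.7, 0.6, 6.5]
gripper_width: 0.0164
```

Run:
```python
from h import *
to(.4887,-.1043,.1275,88.4); print(r.get_state()['moment'])
```

```text
t 13.6 p [ 0.4876 -0.106   0.1277] rpy [-90.05   0.    90.12] F [-2.7  0.6  6.5] w 0.0164 | d [ 0.0017  0.0002 -0.0011] turn 0.03
[0.1348642  1.07001111 0.31222524]
```

{"name": "apply_moves", "arguments": {"deltas": [{"tx":0,"ty":0,"tz":0,"turn":0.03,"gripper":0.005},{"tx":0,"ty":0,"tz":0,"turn":0.05,"gripper":0.005},{"tx":0,"ty":0,"tz":0,"turn":0.05,"gripper":0.005}]}}

```text
time_s: 13.9
tcp_pos: [0.4876, -0.106, 0.1277]
eef_rot: [-90.1, -0.0, 87.3]
contact_force: [-2.2, -0.3, 6.9]
gripper_width: 0.016
```

Run:
```python
from h import *
to(.4887,-.1043,.1275,88.4); print(r.get_state()['moment'])
```

```text
t 13.9 p [ 0.4876 -0.106   0.1277] rpy [-90.05  -0.    87.26] F [-2.2 -0.3  6.9] w 0.016 | d [ 0.0017  0.0002 -0.001 ] turn -0.02
[0.19738403 1.17240469 0.28649008]
```

{"name": "apply_moves", "arguments": {"deltas": [{"tx":0,"ty":0,"tz":0,"turn":0.03,"gripper":0.005},{"tx":0,"ty":0,"tz":0,"turn":0.05,"gripper":0.005},{"tx":0,"ty":0,"tz":0,"turn":0.05,"gripper":0.005}]}}

```text
time_s: 14.2
tcp_pos: [0.4876, -0.106, 0.1277]
eef_rot: [-90.0, -0.0, 84.4]
contact_force: [-2.9, 0.6, 4.9]
gripper_width: 0.0161
```

Run:
```python
from h import *
to(.4887,-.1043,.1275,88.4); print(r.get_state()['moment'])
```

```text
t 14.2 p [ 0.4876 -0.106   0.1277] rpy [-90.05  -0.    84.39] F [-2.9  0.6  4.9] w 0.0161 | d [ 0.0018  0.0002 -0.001 ] turn -0.07
[0.18732046 1.15506564 0.36776879]
```

{"name": "apply_moves", "arguments": {"deltas": [{"tx":0,"ty":0,"tz":0,"turn":0.03,"gripper":0.005},{"tx":0,"ty":0,"tz":0,"turn":0.03,"gripper":0.005},{"tx":0,"ty":0,"tz":0,"turn":0.03,"gripper":0.005}]}}

```text
time_s: 14.5
tcp_pos: [0.4875, -0.106, 0.1277]
eef_rot: [-90.0, -0.0, 82.7]
contact_force: [-2.2, 1.0, 5.8]
gripper_width: 0.016
```

Run:
```python
from h import *
to(.4887,-.1043,.1275,88.4); print(r.get_state()['moment'])
s=r.get_state();im,d=capture('wrist');save('w4',im);im,d=capture('side');save('s4',cv2.resize(im[80:200,310:450],None,fx=5,fy=5))
```

```text
t 14.5 p [ 0.4875 -0.106   0.1277] rpy [-90.05  -0.    82.71] F [-2.2  1.   5.8] w 0.016 | d [ 0.0018  0.0002 -0.0009] turn -0.0994
[0.22268886 1.1601142  0.23342804]
```

View pics/w4.png

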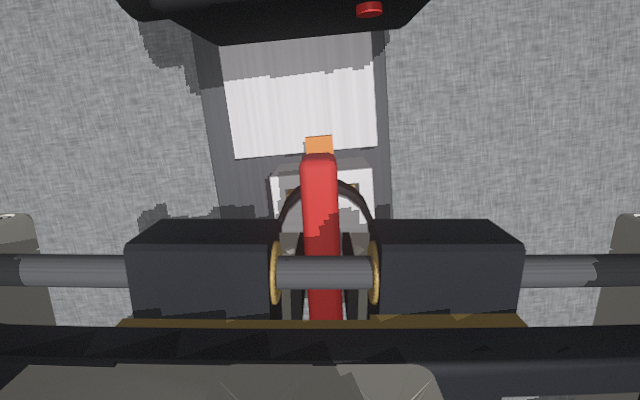

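View pics/s4.png

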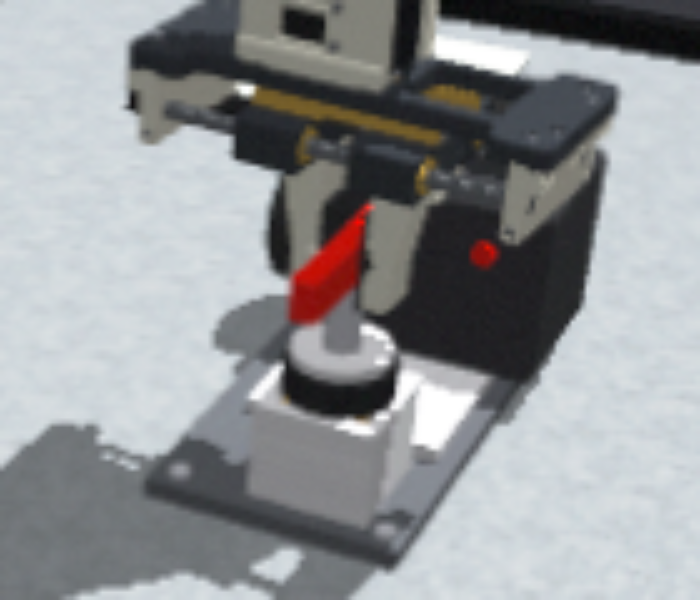

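{"name": "apply_moves", "arguments": {"deltas": [{"tx":0,"ty":0,"tz":0,"turn":0.03,"gripper":0.005},{"tx":0,"ty":0,"tz":0,"turn":0.03,"gripper":0.005},{"tx":0,"ty":0,"tz":0,"turn":0.03,"gripper":0.005}]}}

```text
time_s: 14.9
tcp_pos: [0.4875, -0.106, 0.1277]
eef_rot: [-90.0, -0.0, 81.0]
contact_force: [-2.3, -1.5, 7.0]
gripper_width: 0.0161
```

Run:
```python
from h import *
to(.4887,-.1043,.1275,88.4); print(r.get_state()['moment'])
```

```text
t 14.9 p [ 0.4875 -0.106   0.1277] rpy [-9.005e+01 -1.000e-02  8.099e+01] F [-2.3 -1.5  7. ] w 0.0161 | d [ 0.0018  0.0002 -0.0009] turn -0.1294
[0.21432281 1.19844356 0.29240816]
```

{"name": "apply_moves", "arguments": {"deltas": [{"tx":0,"ty":0,"tz":0,"turn":0.03,"gripper":0.005},{"tx":0,"ty":0,"tz":0,"turn":0.03,"gripper":0.005},{"tx":0,"ty":0,"tz":0,"turn":0.03,"gripper":0.005}]}}

```text
time_s: 15.2
tcp_pos: [0.4875, -0.106, 0.1277]
eef_rot: [-90.0, -0.0, 79.3]
contact_force: [-3.7, 1.4, 6.8]
gripper_width: 0.0162
```

Run:
```python
from h import *
to(.4887,-.1043,.1275,88.4); print(r.get_state()['moment'])
for n in ['wrist','side','scene']:
    s=r.get_state();im,d=capture(n);save(n+'5',im);np.savez(n+'5.npz',im=im,d=d,p=s['tcp_pos'],e=s['eef_rot'])
    m=((im[...,0]>100)&(im[...,1]<75)&(im[...,2]<75)&(d>0));ys,xs=np.where(m);P=bydepth(n,np.c_[xs,ys],d,s)
    k=(np.hypot(P[:,0]-.4875,P[:,1]+.105)<.07)&(P[:,2]>.137)&(P[:,2]<.148)
    Q=plane(n,np.c_[xs,ys][k],.142,s)[:,:2]*1000;print(n,k.sum(),cv2.minAreaRect(Q.astype(np.float32)))
```

```text
t 15.2 p [ 0.4875 -0.106   0.1277] rpy [-90.04  -0.    79.27] F [-3.7  1.4  6.8] w 0.0162 | d [ 0.0019  0.0002 -0.0009] turn -0.1594
[0.209537   1.27638118 0.32146007]
wrist 2755 ((484.9561462402344, -121.71746826171875), (66.09598541259766, 13.635249137878418), 82.05099487304688)
side 98 ((488.2679138183594, -84.56856536865234), (75.71471405029297, 16.15670394897461), 83.56441497802734)
scene 137 ((494.5201110839844, -80.27873229980469), (66.37616729736328, 15.042778015136719), 80.71731567382812)
```

```bash
python3 - <<'E'
from h import *
# bar angle in wrist image: fit edges of red region rows 165-225, cast to z=.142
for n,p,e in [('wrist3',None,None),('w4',[.4875,-.106,.1277],[-90.05,0,82.71]),('wrist5',None,None)]:
    im=cv2.cvtColor(cv2.imread(f'pics/{n}.png'),cv2.COLOR_BGR2RGB).astype(int)
    if p is None: f=np.load(n+'.npz');p,e=f['p'],f['e']
    st=dict(tcp_pos=p,eef_rot=e);z=p[2]+.0145
    m=(im[...,0]>90)&(im[...,1]<80)&(im[...,2]<80)
    L=[];Rr=[]
    for y in range(172,222,2):
        x=np.where(m[y,280:360])[0]+280; L.append((x.min(),y));Rr.append((x.max(),y))
    out=[]
    for E_ in (L,Rr):
        Q=plane('wrist',E_,z,st)[:,:2];v=np.polyfit(Q[:,1],Q[:,0],1) if abs(e[2])<130 else np.polyfit(Q[:,0],Q[:,1],1)
        out.append(90-np.degrees(np.arctan(v[0])) if abs(e[2])<130 else 180+np.degrees(np.arctan(v[0])))
    print(n,e[2],out,'lag',np.mean(out)-e[2])
E
python3 -c "
import cv2;a=cv2.imread('pics/wrist5.png');cv2.imwrite('pics/w5c.png',cv2.resize(a[90:250,220:420],None,fx=4,fy=3.7))"
```

```text
wrist3 171.22827887175137 [np.float64(173.194576117221), np.float64(208.89587981612684)] lag 19.816949094922535
w4 82.71 [np.float64(87.83920697683949), np.float64(85.29752347292704)] lag 3.858365224883272
wrist5 79.26814472125672 [np.float64(83.0456161740234), np.float64(79.08935634025914)] lag 1.799341535884551
```

View pics/w5c.png

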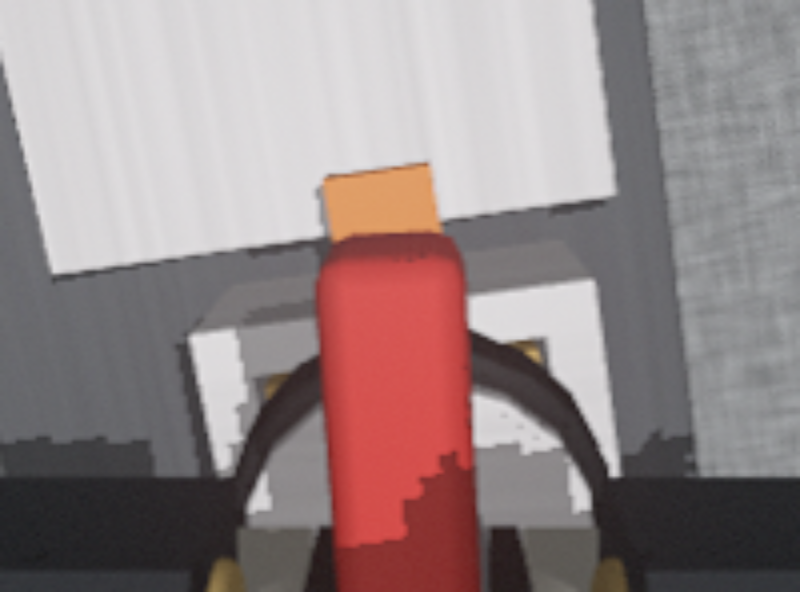

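```bash
cat > bar.py <<'E'
from h import *
def bar(im,p,e):
    st=dict(tcp_pos=p,eef_rot=e);im=im.astype(int)
    m=((im[...,0]>60)&(im[...,0]>2*im[...,1])&(im[...,0]>2*im[...,2])).astype(np.uint8)
    o=[]
    for i in (0,-1):
        E_=[]
        for y in range(175,236):
            x=np.where(m[y,290:350])[0]+290
            if len(x): E_.append((x[i],y))
        Q=(plane('wrist',E_,.142,st)[:,:2]*1000).astype(np.float32)
        v=cv2.fitLine(Q,cv2.DIST_HUBER,0,.01,.01).ravel();o.append(np.degrees(np.arctan2(v[1],v[0]))%180)
    h=cv2.cvtColor(im.astype(np.uint8),cv2.COLOR_RGB2HSV)
    orr=(h[...,0]>8)&(h[...,0]<18)&(h[...,1]>110)&(h[...,2]>150);orr[170:]=0
    ys,xs=np.where(orr);Q=plane('wrist',np.c_[xs,ys],.05,st)
    print('tool',round(e[2],2),'bar edges',np.round(o,2),'mean',round(np.mean(o),2),'bolt front y',np.percentile(Q[:,1],3).round(4) if len(Q) else None, 'x',Q[:,0].mean().round(4))
E
python3 - <<'E'
from bar import *
im=cv2.cvtColor(cv2.imread('pics/w4.png'),cv2.COLOR_BGR2RGB);bar(im,[.4875,-.106,.1277],[-90.05,0,82.71])
f=np.load('wrist5.npz');bar(f['im'],f['p'],f['e'])
f=np.load('w1.npz');st=dict(tcp_pos=f['p'],eef_rot=f['e']);im=f['im'];h=cv2.cvtColor(im,cv2.COLOR_RGB2HSV)
orr=(h[...,0]>8)&(h[...,0]<18)&(h[...,1]>110)&(h[...,2]>150);orr[:, :285]=0;orr[:,304:]=0;orr[:140]=0;orr[170:]=0
ys,xs=np.where(orr);Q=plane('wrist',np.c_[xs,ys],.05,st);print(len(Q),np.percentile(Q,[3,97],axis=0))
E
```

```text
tool 82.71 bar edges [85.7  84.87] mean 85.28 bolt front y -0.1551 x 0.4844
tool 79.27 bar edges [82.13 81.8 ] mean 81.96 bolt front y -0.1553 x 0.4841
158 [[ 0.47403031 -0.14386104  0.05      ]
 [ 0.49059244 -0.13571037  0.05      ]]
```

{"name": "apply_moves", "arguments": {"deltas": [{"tx":0,"ty":0,"tz":0,"turn":0.03,"gripper":0.005},{"tx":0,"ty":0,"tz":0,"turn":0.05,"gripper":0.005},{"tx":0,"ty":0,"tz":0,"turn":0.05,"gripper":0.005}]}}

```text
time_s: 15.65
tcp_pos: [0.4875, -0.106, 0.1277]
eef_rot: [-90.0, 0.0, 76.4]
contact_force: [-2.6, 0.8, 7.3]
gripper_width: 0.016
```

Run:
```python
from bar import *
to(.4887,-.1043,.1275,88.4); print(r.get_state()['moment'])
s=r.get_state();im,d=capture('wrist');save('w6',im);bar(im,s['tcp_pos'],s['eef_rot'])
```

```text
t 15.65 p [ 0.4875 -0.106   0.1277] rpy [-90.04   0.    76.4 ] F [-2.6  0.8  7.3] w 0.016 | d [ 0.0019  0.0002 -0.0008] turn -0.2094
[0.29919367 1.33423413 0.67517901]
tool 76.4 bar edges [81.79 81.3 ] mean 81.54 bolt front y -0.1552 x 0.4837
```

{"name": "apply_moves", "arguments": {"deltas": [{"tx":0,"ty":0,"tz":0,"turn":0.02,"gripper":0.005},{"tx":0,"ty":0,"tz":0,"turn":0.03,"gripper":0.005},{"tx":0,"ty":0,"tz":0,"turn":0.03,"gripper":0.005}]}}

```text
time_s: 16.0
tcp_pos: [0.4873, -0.1062, 0.1277]
eef_rot: [-90.0, 0.0, 74.7]
contact_force: [-3.5, -0.7, 6.7]
gripper_width: 0.0165
```

Run:
```python
from bar import *
to(.4887,-.1043,.1275,88.4); print(r.get_state()['moment'])
s=r.get_state();im,d=capture('wrist');save('w7',im);bar(im,s['tcp_pos'],s['eef_rot'])
```

```text
t 16.0 p [ 0.4873 -0.1062  0.1277] rpy [-9.002e+01  3.000e-02  7.471e+01] F [-3.5 -0.7  6.7] w 0.0165 | d [ 0.0022  0.0002 -0.0008] turn -0.2389
[-0.22402979  1.49436017  0.64229745]
tool 74.71 bar edges [81.85 81.42] mean 81.63 bolt front y -0.1552 x 0.4835
```

The bar holds at 81.6° while the tool turned a further 1.7° and the moment rose to 0.65 N m, so this is the stop. I'll relax the twist, open and rise straight up.

{"name": "apply_moves", "arguments": {"deltas": [{"tx":0,"ty":-0.0005,"tz":0,"turn":-0.03,"gripper":0.005},{"tx":0,"ty":-0.0008,"tz":0,"turn":-0.06,"gripper":0.005},{"tx":0,"ty":-0.0008,"tz":0,"turn":-0.06,"gripper":0.03},{"tx":0,"ty":-0.0008,"tz":0,"turn":-0.06,"gripper":0.05},{"tx":0,"ty":-0.0008,"tz":0,"turn":-0.06,"gripper":0.06}], "newtons": 10}}

```text
time_s: 16.55
tcp_pos: [0.4875, -0.106, 0.128]
eef_rot: [-90.0, -0.0, 78.1]
contact_force: [-0.6, -0.0, -0.1]
gripper_width: 0.0357
```

{"name": "apply_moves", "arguments": {"deltas": [{"tx":0,"ty":0,"tz":0,"turn":0,"gripper":0.06},{"tx":0,"ty":0,"tz":0,"turn":0,"gripper":0.06},{"tx":0,"ty":0,"tz":0,"turn":0,"gripper":0.06}]}}

```text
time_s: 16.85
tcp_pos: [0.4873, -0.1061, 0.1279]
eef_rot: [-90.0, -0.0, 78.1]
contact_force: [-0.2, 0.5, 0.0]
gripper_width: 0.0578
```

Run:
```python
from bar import *
to(.4887,-.1043,.1275,88.4); print(r.get_state()['moment'])
s=r.get_state();im,d=capture('wrist');save('w8',im);bar(im,s['tcp_pos'],s['eef_rot'])
```

```text
t 16.85 p [ 0.4873 -0.1061  0.1279] rpy [-90.    -0.    78.07] F [-0.2  0.5  0. ] w 0.0578 | d [ 0.002   0.0004 -0.001 ] turn -0.1803
[ 0.07031958  0.08307362 -0.00029428]
tool 78.07 bar edges [85.14 88.08] mean 86.61 bolt front y -0.1552 x 0.4832
```

View pics/w8.png

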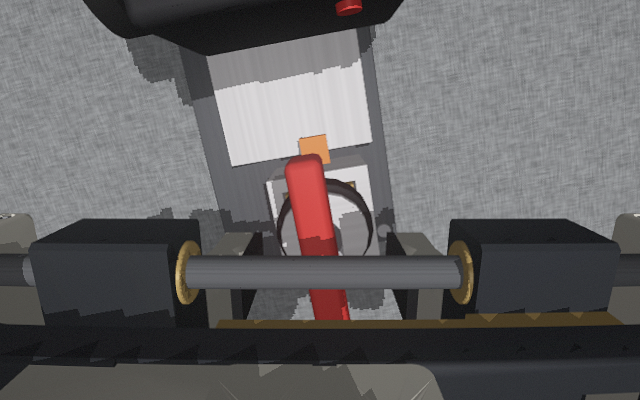

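Key is free and standing; bolt front unchanged. Rising away.

{"name": "apply_moves", "arguments": {"deltas": [{"tx":0,"ty":-0.04,"tz":0,"turn":0,"gripper":0.06},{"tx":0,"ty":-0.08,"tz":0,"turn":0,"gripper":0.06},{"tx":0,"ty":-0.12,"tz":0,"turn":0,"gripper":0.06},{"tx":0,"ty":-0.14,"tz":0,"turn":0,"gripper":0.06},{"tx":0,"ty":-0.14,"tz":0,"turn":0,"gripper":0.06}]}}

```text
time_s: 17.4
tcp_pos: [0.4889, -0.1061, 0.2714]
eef_rot: [-90.4, -0.1, 78.1]
contact_force: [0.4, -0.2, -0.8]
gripper_width: 0.06
```

{"name": "apply_moves", "arguments": {"deltas": [{"tx":0,"ty":0,"tz":0,"turn":0,"gripper":0.06},{"tx":0,"ty":0,"tz":0,"turn":0,"gripper":0.06}]}}

```text
time_s: 17.6
tcp_pos: [0.4866, -0.106, 0.2668]
eef_rot: [-89.9, 0.0, 78.1]
contact_force: [-0.0, -0.1, 0.2]
gripper_width: 0.0596
```

Run:
```python
from bar import *
to(.4887,-.1043,.1275,88.4)
for n in ['wrist','side','scene']:
    s=r.get_state();im,d=capture(n);save(n+'9',im);np.savez(n+'9.npz',im=im,d=d)
    m=((im[...,0]>90)&(im[...,0]>2*im[...,1].astype(int))&(im[...,0]>2*im[...,2].astype(int))&(d>0));ys,xs=np.where(m);P=bydepth(n,np.c_[xs,ys],d,s)
    k=(np.hypot(P[:,0]-.4875,P[:,1]+.105)<.07)&(P[:,2]>.138)&(P[:,2]<.148)
    Q=plane(n,np.c_[xs,ys][k],.142,s)[:,:2]*1000;print(n,k.sum(),'z med',np.median(P[k][:,2]),cv2.minAreaRect(Q.astype(np.float32)))
    if n=='wrist':
        h=cv2.cvtColor(im,cv2.COLOR_RGB2HSV);o=(h[...,0]>8)&(h[...,0]<18)&(h[...,1]>110)&(h[...,2]>150)&(d>0)
        ys,xs=np.where(o);P=bydepth(n,np.c_[xs,ys],d,s);k=(np.abs(P[:,0]-.485)<.03)&(P[:,1]<-.125)&(P[:,1]>-.2);print('bolt',k.sum(),np.percentile(P[k],[3,50,97],axis=0).round(4))
a=cv2.imread('pics/wrist9.png');cv2.imwrite('pics/w9c.png',cv2.resize(a[80:240,220:420],None,fx=4,fy=3.7))
a=cv2.imread('pics/scene9.png');cv2.imwrite('pics/sc9c.png',a)
```

```text
t 17.6 p [ 0.4866 -0.106   0.2668] rpy [-8.990e+01  2.000e-02  7.806e+01] F [-0.  -0.1  0.2] w 0.0596 | d [ 0.0022  0.1393 -0.0019] turn -0.1804
wrist 2120 z med 0.1426346241442878 ((486.5377502441406, -105.3798599243164), (97.70790100097656, 13.506897926330566), 87.99861145019531)
bolt 144 [[ 0.4767 -0.1538  0.0296]
 [ 0.4803 -0.1499  0.0319]
 [ 0.4926 -0.1366  0.1324]]
side 153 z med 0.14207819820393025 ((486.4936218261719, -100.87368774414062), (104.79561614990234, 15.773114204406738), 87.6655502319336)
scene 211 z med 0.14161245541913026 ((490.9379577636719, -101.07026672363281), (102.7457046508789, 14.974475860595703), 87.42787170410156)
```

View pics/w9c.png

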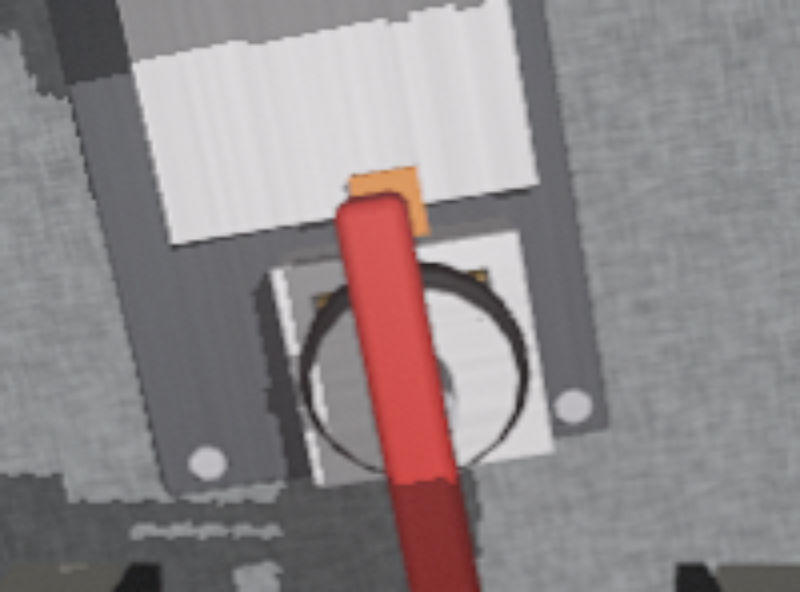

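View pics/scene9.png

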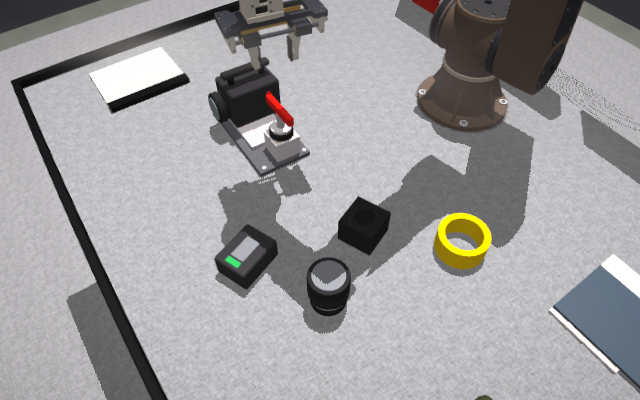

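The wrist close-up shows the bar from (370,200) to (440,590), in line with the mount. The orange bolt at (385,195) lies over the camera foot. In the scene view the stand is empty, the key stands in the lock at (280,115), and lens (328,285), battery (246,256) and tape (462,240) are where they began.

```bash
python3 -c "
from plant import r
print(r.close_job())"
```

```text
the job is handed in; nothing more can be done
None
```

The camera is locked to its mount. The key is fully home in the lock, turned clockwise to its stop, and left standing with the gripper clear. I handed the job in at about 18 s; it reports no verdict.

**What I did:**
- I took the key from its stand and pressed it on the core face at about 7 N, turning it clockwise. At about 162° world yaw the force vanished and the key dropped home.
- I then turned it clockwise until the bar stopped moving. It held at 81.6° while the gripper turned a further 1.7°, and the moment rose from 0.3 to about 0.65 N m.

**Last checks:**
- **Seating:** the top of the bar is at about 0.142 m in all three cameras, the fully home height.
- **Bolt:** it lies over the camera's foot, and its front edge did not move when I let go of the key. I judged the stop from the moment rise and the halted bar, because the bolt's travel is too small to measure finely in the images.
- **Bar angle:** after release the bar sits at about 88°, in line with the mount. It moved back about 6.4° when I relaxed the twist and opened the gripper. By my estimate that is within the key's free play in the slot, so the core should not have moved.
- **Other items:** the lens, battery and tape look unmoved in the scene view.

**Disagreements:** camera positions for the key and lock differed by 2–3 mm, so I compared key and lock within the same view. The bar stopped about 7° past the mount's axis, against about 4.5° expected from play alone. I put the rest down to measurement error and flex.

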